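Spring a jeweller's saw frame to the rider and lock it

TASK

A saw frame lies in the blade-stringing jig: turn the round tension knob on the jig's sloping face until the tip of the frame's sprung arm stands directly opposite the thin vane of the rider on the scale, never springing it as far as the stop at the end of the scale. Then turn the lock bar until its nose points at the line on its dial, let go, and leave the other things on the bench where they are.

Things in the scene. Friction and masses are not known exactly. Their poses are not given: they have to be found in the camera images.
- jig: aluminium blade-stringing jig, fixed; base 240 (x) x 280 (y) x 12 mm, its centre at x -5, y +35 mm; origin on the underside, x away from the robot at yaw 0, z up. A steel U saw frame lies flat in it, top at z 46 (screws to 58): back along y at x +89, sprung arm at y +70, fixed arm at y -70 with a wooden handle out to y -197. Grey gear block with a sloping top at y 85 to 165, up to z 111 mm
- knob_grip (a point): grip point on the axis of the round fluted dark steel tension knob (40 mm across, 30 long, 14 clear of the slope), 11 mm below its outer end; z is its axis, out of the face, 35 degrees from vertical, leaning to the jig's -x; x and y turn with it. Turned CLOCKWISE seen from outside it springs the arm; takes about 0.25 N m; stays where left; 1.1 to 4.1 rad are needed, so regrasp
- saw_arm (a joint): the frame's sprung arm; rad, 0 unsprung, grows as the knob draws it inwards (0.045 rad, or 6.8 mm at the tip, per rad of knob, but only after the knob's loose play, up to 0.8 rad and unknown at the start, is taken up; on reversing the play must be taken up again); held by the knob's screw
- pointer_tip (a point): end of the blunt 3 mm thick pointer at the free end of the sprung arm, 40 mm above the bench; unsprung it lies at x -65, y +70 mm in the jig's frame; as the arm is sprung it moves towards the jig's -y on an arc of 150 mm radius
- rider_mark (a point): end of the 3 mm vane of the small aluminium rider fixed on the scale strip, 40 mm above the bench, facing the pointer across a gap of about 5 mm in x; axes as the jig's. Set when the tip's y in this frame is 0 (positive: not sprung enough). It stands 10 to 22 mm from the unsprung tip; the raised stop that ends the scale is 35 mm from the unsprung tip: keep the tip 5 mm short of it
- lock_bar (a joint): lock bar in the middle of the frame's throat: flat steel bar 44 long, 13 wide, 30 mm high on a vertical axis; rad, grows ANTICLOCKWISE seen from above; at 0 its nose points to the jig's +y, at 1.571 at the engraved line (jig's -x); stops 0 and 2.1; starts 0.1 to 0.6; stays where left; turns with 0.06 N m
- lock_grip (a point): point on the lock bar's axis 75 mm above the bench, 8 mm below the bar's top; x along the bar towards the nose, z up; grip across its 13 mm width (along y)
- lock_nose (a point): tip of the small nose at one end of the lock bar, 31 mm from its axis, 54 mm above the bench
- lock_line (a point): the short black engraved line at the edge of the lock's round 68 mm aluminium dial plate, 48 mm above the bench, on the jig's -x side
- gold_ring: loose finger ring 21 mm across, lying flat on the jig's base in the throat behind the lock; leave alone; origin under its centre
- graver_a: loose steel graver, 7 mm thick, 110 mm long, on the jig's base in front; leave alone; origin under its middle
- honeycomb: white honeycomb soldering block 100 x 100 x 36 mm on the soldering board (260 x 190 x 22 mm) to the left; leave alone; origin under its centre
- graver_b: loose steel graver like the other, on the soldering board; leave alone; origin under its middle
- tweezers: loose steel tweezers 160 mm long lying on the bench to the right; leave alone; origin under the middle
- tub: loose white plastic tub 110 x 80 x 55 mm with a lid, on the bench to the right; leave alone; origin under its centre
- flux_jar: small amber jar, 52 mm across, 65 mm tall, to the left near the robot; leave alone; origin under its centre
- bench_brush: loose bench brush lying to the right near the robot; leave alone; origin under its middle

How it is judged:
By the outcome, as a careful person would: the job done as asked, in the order asked, and still so for the second after the job is handed in, with the robot touching nothing.
It also fails if it takes over 69 s, if anything falls off the work surface, if the arm or the gripper's body presses on something with over 40 N, if the wrist force passes 120 N, or if a joint passes its speed limit or range.

ROBOT

A 7-joint arm with a two-finger parallel gripper is mounted at the origin on the work surface. World frame = base frame: x ahead of the robot, y to its left, z up, the work surface at z = 0. Lengths are in m, angles in rad, forces in N, time in s.
With the tool pointing down it reaches from about 0.425 to 0.875 m from the base axis. Payload 4.7 kg.
Tool frame: the origin (TCP) lies at the very end of the fingers, on their centre line; the grasp point (between the pads) lies ctrl.grip_depth behind it (ctrl.grip_depth is the distance from the TCP to the grasp point, in m); z points along the fingers, y is the line along which they close (so a half turn about z gives the same grasp; the last joint's range is limited). The gripper opens to 85 mm and grips with 20 to 120 N. Pads are 22 mm wide; open, the fingers measure 114 mm over their backs; the gripper's body (76 mm by 85 mm) begins 54 mm behind the grasp point. The pads swing forward as they close: fully open they stand 13 mm farther back than shut.
Start: joints at [-1.216, 0.321, -0.07, 1.45, 0.023, 1.371, -0.057], TCP at [0.217, 0.613, 0.231] pointing down, gripper open.
Joint ranges: [-2.86, 2.86], [-0.3, 2.09], [-1.38, 1.24], [0.06, 2.45], [-1.56, 4.7], [0.09, 2.05], [-2.69, 2.69]. Speed limits (rad/s): [2.57, 2.57, 3.14, 3.14, 3.14, 3.14, 3.14].

INTERFACE

Orientations are given as a unit quaternion [w, x, y, z].
In Python, from cell import monitor, camera, ctrl gives the robot as it stands.
- The arm moves only by the shell command python3 -m pendant 'ROWS' [FORCE]. ROWS is JSON, a list of rows, each a list of 7 numbers: the turn, a rotation vector about the world's x, y, z in degrees, then the shift along the world's x, y, z in cm, then the finger opening in cm, from 0 to 8.54. A call has exactly 5 rows; each row shifts and turns the commanded pose from where the row before left it; what a row does not reach is not made up. A row lasts 1/12 s, in which the tool goes at most 41.7 mm and 7.16 degrees, less where a joint would pass 70% of its speed; a pose out of reach is approached as far as the arm can. A call with a gripper value outside its range is refused whole. The fingers move at their own pace and stop on an object; FORCE is the grip in N (left out, the last holds). Time passes only in rows, so rows that do not move let the fingers close, or fill a call up. It gives the time, the measured TCP pose, the force, the opening and the grip force at its end, in the units of the state.
- monitor.sense(): the state, without advancing time (a new reading comes with each control period).
- camera(name): name is "side" or "top"; returns a dict with "pixels" (384x512x3 uint8, blue, green, red), "depth" (384x512 float32, m along the optical axis (not along the pixel's ray), 0 where there is no reading), "intrinsics" (3x3 intrinsics, pixels), "k1" (the pictures are not rectified: a ray, as slopes to the right and down, at radius r is drawn at 1 + k1 r^2 times it, then the intrinsics apply), "position" and "attitude" of the camera in the world. Camera axes: x right, y down, z forward; pixel columns grow to the right and rows downward; lengths in m; the calibration is good to about 2 mm. A picture is of the moment at which its call begins.
- ctrl.finish_job(): hands the job in; it is judged then, once.
The state is a dict: "time": time; "qpos": joint angles; "qvel": joint speeds; "effort": joint torques, N m; "tcp_pos": TCP position; "tcp_rot": TCP orientation; "ft_force": force on the tool from outside, world axes, zero at the start; "wrist_torque": the same for the moment, N m; "grip_width": opening from 0.0 (shut) to 1.0 (fully open); "grip_force": force on a finger pad.
Only numpy, scipy, OpenCV 4.12 (cv2) and the standard library are available. Lean on these libraries where they do the work, as an engineer would, in place of code of your own. Each camera call takes 0.05 s, during which the arm holds its last target. There are 200 camera calls.

## Working session

There is one attempt and no reset: what is moved stays moved. The work goes in short steps, Python scripts to look and compute and a shell command to move; the robot and the scene stay as the last step left them, time stands still between calls to the robot, and variables do not carry over. Pictures are saved under pics/ and viewed, at most 13 in all, crops included, and the job is handed in when it is done.

```bash
ls; mkdir -p pics; cat > h.py <<'E'
import numpy as np,cv2
from cell import monitor,camera,ctrl
from scipy.spatial.transform import Rotation as R
def rot(q): return R.from_quat(np.r_[q[1:],q[0]])
def cam(n):
    c=camera(n); a=np.array(c["attitude"]); c["R"]=rot(a).as_matrix() if a.size==4 else a.reshape(3,3); c["K"]=np.array(c["intrinsics"]);c["p"]=np.array(c["position"]);return c
def rays(c,uv):
    uv=np.atleast_2d(np.array(uv,float)); K=c["K"]
    d=np.c_[(uv[:,0]-K[0,2])/K[0,0],(uv[:,1]-K[1,2])/K[1,1]]
    s=d.copy()
    for _ in range(20): s=d/(1+c["k1"]*(s**2).sum(1,keepdims=True))
    return s
def onz(c,uv,z):
    s=rays(c,uv); w=np.c_[s,np.ones(len(s))]@c["R"].T
    return c["p"]+w*((z-c["p"][2])/w[:,2])[:,None]
def dep(c,uv):
    s=rays(c,uv); uv=np.atleast_2d(uv).astype(int); d=c["depth"][uv[:,1],uv[:,0]]
    return c["p"]+(np.c_[s,np.ones(len(s))]*d[:,None])@c["R"].T
def proj(c,P):
    q=(np.atleast_2d(P)-c["p"])@c["R"]; s=q[:,:2]/q[:,2:]; s=s*(1+c["k1"]*(s**2).sum(1,keepdims=True))
    return s*[c["K"][0,0],c["K"][1,1]]+[c["K"][0,2],c["K"][1,2]]
E
python3 - <<'E'
from h import *
for n in("top","side"):
    c=cam(n); cv2.imwrite(f"pics/{n}0.png",cv2.resize(c["pixels"],(768,576),interpolation=cv2.INTER_CUBIC)); print(n,c["p"],c["R"].round(3).tolist(),c["K"].tolist(),c["k1"])
    np.save(f"{n}0.npy",c,allow_pickle=True)
s=monitor.sense();print(s,ctrl.grip_depth)
E
```

```text
pics
top [0.28681094 0.00461684 1.21847446] [[-0.014, -0.984, 0.176], [-1.0, 0.015, 0.002], [-0.004, -0.175, -0.984]] [[414.2100570806603, 0.0, 259.51492111394157], [0.0, 414.2100570806603, 196.41772061675013], [0.0, 0.0, 1.0]] -0.08012708260328416
side [ 0.2437885  -0.95555164  0.92960926] [[0.97, -0.148, 0.191], [-0.241, -0.64, 0.73], [0.014, -0.754, -0.657]] [[426.4657841773623, 0.0, 253.6259845995956], [0.0, 426.4657841773623, 196.8529087485312], [0.0, 0.0, 1.0]] -0.13615001581841943
{'time': 0.1, 'qpos': array([-1.21592662,  0.32174972, -0.0700704 ,  1.45154605,  0.02256571,
        1.37077859, -0.05692849]), 'qvel': array([ 0.00106437, -0.00302692, -0.00083501, -0.00285756,  0.00052632,
       -0.00053243, -0.00024229]), 'effort': array([-6.93102575e-04, -4.94874215e+01, -3.84414867e-01, -3.15214598e+01,
        1.29373811e-02,  7.32574321e-03,  5.48274812e-06]), 'tcp_pos': array([0.21712238, 0.61216495, 0.23033567]), 'tcp_rot': array([-1.12720719e-04,  1.69572040e-01,  9.85517430e-01, -8.40246470e-04]), 'ft_force': array([ 0.56184701,  0.41186304, -0.49142358]), 'wrist_torque': array([-0.00352137,  0.09449396, -0.03042659]), 'grip_force': 0.0, 'grip_width': 1.001734679598084} 0.0187
```

View pics/top0.png

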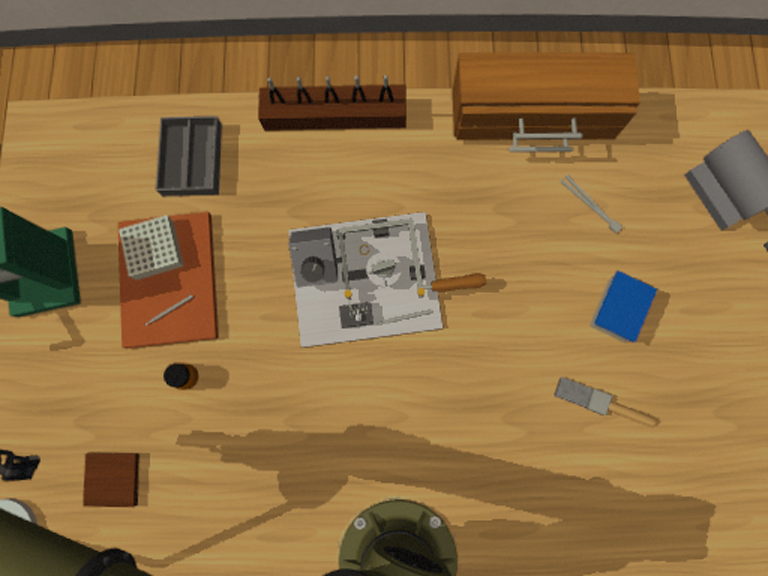

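View pics/side0.png

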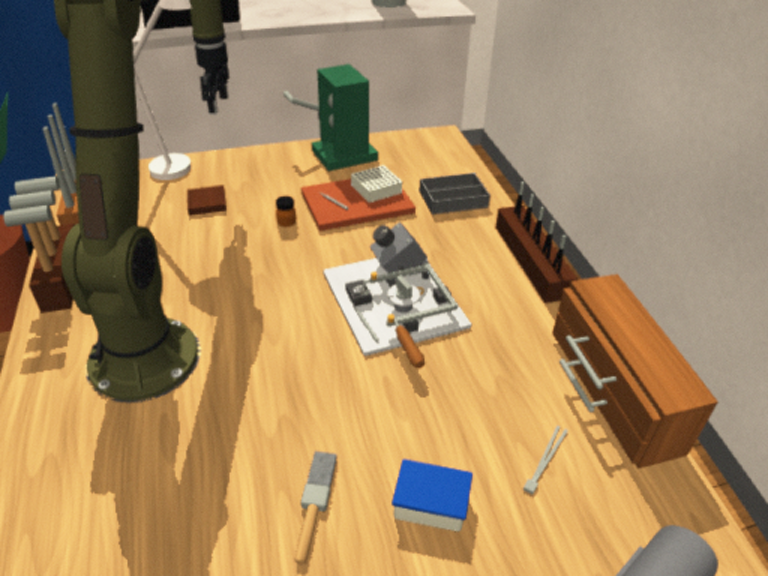

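The top view shows the jig at about (290–442, 213–346) in the doubled-up picture, with the knob near (313,266), the lock near (384,267) and the scale near (356,315). The side view shows the knob at (383,237) and the lock at (403,287). Next I'll compute the jig pose and take close crops.

```bash
cat > jig.py <<'E'
from h import *
def jigpose(c):
    im=c["pixels"].astype(int); 
    hsv=cv2.cvtColor(c["pixels"],cv2.COLOR_BGR2HSV)
    m=((hsv[...,1]<50)&(hsv[...,2]>40)).astype(np.uint8)
    box=np.zeros_like(m); box[135:240,185:300]=1; m=cv2.morphologyEx(m*box,cv2.MORPH_CLOSE,np.ones((3,3)))
    ct=max(cv2.findContours(m,0,cv2.CHAIN_APPROX_NONE)[0],key=cv2.contourArea)[:,0]
    P=onz(c,ct,0.012)[:,:2]; return ct,P
if __name__=="__main__":
    c=np.load("top0.npy",allow_pickle=True).item()
    ct,P=jigpose(c)
    r=cv2.minAreaRect((P*1000).astype(np.float32)); print(r); print(cv2.boxPoints(r))
    print(onz(c,np.array([[290,229],[428,213],[442,327],[302,346]])/1.5,.012))
    print("depth knob etc",dep(c,np.array([[313,266],[384,267]])/1.5))
    t=c["pixels"][135:240,185:305]; cv2.imwrite("pics/t1.png",cv2.resize(t,None,fx=6,fy=5.7,interpolation=cv2.INTER_CUBIC))
    c=np.load("side0.npy",allow_pickle=True).item()
    t=c["pixels"][145:245,210:320]; cv2.imwrite("pics/s1.png",cv2.resize(t,None,fx=6,fy=6,interpolation=cv2.INTER_CUBIC))
E
python3 jig.py
```

```text
((536.7495727539062, 57.62483215332031), (239.0756072998047, 279.2015075683594), 6.819730758666992)
[[401.4805  182.04324]
 [434.63455 -95.18283]
 [672.0187  -66.79358]
 [638.8646  210.4325 ]]
[[ 0.63934559  0.20519127  0.012     ]
 [ 0.66842772 -0.07388948  0.012     ]
 [ 0.43608811 -0.09539394  0.012     ]
 [ 0.40270766  0.17828999  0.012     ]]
depth knob etc [[0.53639435 0.14363551 0.12454957]
 [0.54256779 0.01581704 0.08001473]]
```

View pics/t1.png

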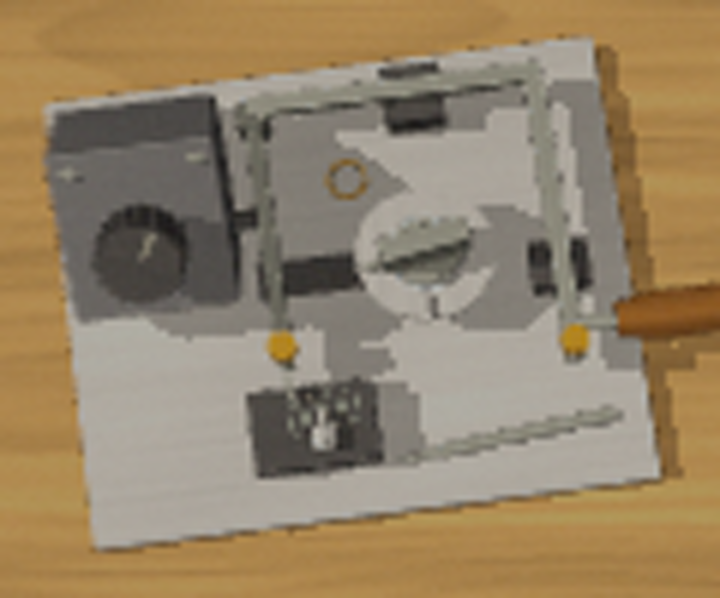

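View pics/s1.png

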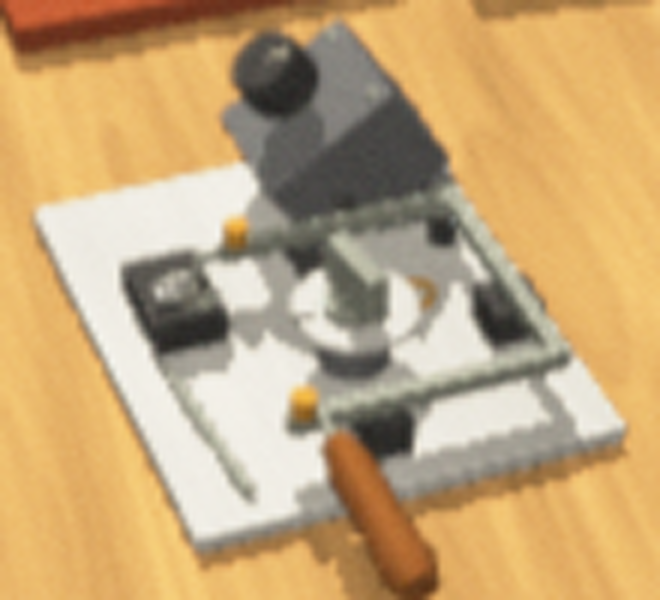

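The crops show the knob at crop (140,250), the lock bar at (425,250) with its dial line at (433,303), the brass screws at (282,345) and (575,338), and the scale block with a bright rider near (323,430). Now I'll fit the jig, knob and bar, and zoom in on the scale.

```bash
cat >> h.py <<'E'
YAW=np.radians(6.82); O=np.array([.5459,.0235,0])
RJ=R.from_euler('z',YAW).as_matrix()
def toj(P): return (np.atleast_2d(P)-O)@RJ*1000
def tow(P): return np.atleast_2d(P)/1000@RJ.T+O
def screws(c):
    hsv=cv2.cvtColor(c["pixels"],cv2.COLOR_BGR2HSV).astype(int)
    out=[]
    for y in(70,-70):
        u,v=proj(c,tow([-58,y,55]))[0].astype(int)
        w=hsv[v-9:v+10,u-9:u+10]; W=((w[...,0]>12)&(w[...,0]<30))*np.clip(w[...,1]-130,0,None)*(w[...,2]>90)
        V,U=np.mgrid[v-9:v+10,u-9:u+10]; out.append([(W*U).sum()/W.sum(),(W*V).sum()/W.sum(),W.sum()/100])
    return np.array(out)
E
python3 - <<'E'
from h import *
ims=[]
for n in("top","side"):
    c=np.load(n+"0.npy",allow_pickle=True).item()
    V,U=np.mgrid[0:384,0:512]; uv=np.c_[U.ravel(),V.ravel()]; P=toj(dep(c,uv)); ok=c["depth"].ravel()>0
    a=np.array([-np.sin(np.radians(35)),0,np.cos(np.radians(35))]); e=np.array([a[2],0,-a[0]])
    q=np.c_[P@e,P[:,1],P@a]
    k=ok&(P[:,1]>90)&(P[:,1]<160)&(P[:,0]>-60)&(P[:,0]<80)&(P[:,2]>60)
    h=q[k,2]; print(n,"axis-height hist",np.histogram(h,bins=np.arange(60,160,6)))
    np.save(n+"k.npy",np.c_[q[k],P[k],c["pixels"].reshape(-1,3)[k]])
    k=ok&(abs(P[:,0])<50)&(abs(P[:,1])<50)&(P[:,2]>70)&(P[:,2]<95)
    b=P[k]; r=cv2.minAreaRect(b[:,:2].astype(np.float32)); print("bar",len(b),r,np.median(b[:,2]), b.mean(0))
    s=screws(c); print("screws",s); print(toj(onz(c,s[:,:2],.058)))
    u,v=proj(c,tow([-70,62,40]))[0].astype(int); print("ctr",u,v)
    ims.append(cv2.resize(c["pixels"][v-14:v+14,u-18:u+18],None,fx=16,fy=16,interpolation=cv2.INTER_CUBIC)[:, :])
cv2.imwrite("pics/z1.png",np.vstack([cv2.resize(i,(380,296)) for i in ims])) 
E
```

```text
top axis-height hist (array([ 46,   2,   8,  12,  14,  11, 115,  57,   0,   0,   0,   0,   0,
         0,   0,   0]), array([ 60,  66,  72,  78,  84,  90,  96, 102, 108, 114, 120, 126, 132,
       138, 144, 150, 156]))
bar 82 ((0.31121373176574707, -5.5352783203125), (13.299212455749512, 42.9393310546875), 9.40172004699707) 80.77000697799318 [-0.71154527 -5.76677166 80.57071836]
screws [[231.59429066 195.35640138  11.56      ]
 [283.22539521 192.75471698  19.61      ]]
[[-40.17611746  67.94818275  58.        ]
 [-52.33531486 -78.86769354  58.        ]]
ctr 235 206
side axis-height hist (array([28,  5,  9, 16, 20, 19, 65, 28,  0,  0,  0,  0,  0,  0,  0,  0]), array([ 60,  66,  72,  78,  84,  90,  96, 102, 108, 114, 120, 126, 132,
       138, 144, 150, 156]))
bar 68 ((1.1105787754058838, -4.181177139282227), (15.048282623291016, 45.58287048339844), 8.400198936462402) 80.1101073457282 [-0.2385327  -6.35359543 79.00109032]
screws [[248.97773655 183.56215213   5.39      ]
 [262.60831889 214.86395147  11.54      ]]
[[-41.19951814  61.08643125  58.        ]
 [-53.976397   -90.23945681  58.        ]]
ctr 240 189
```

View pics/z1.png

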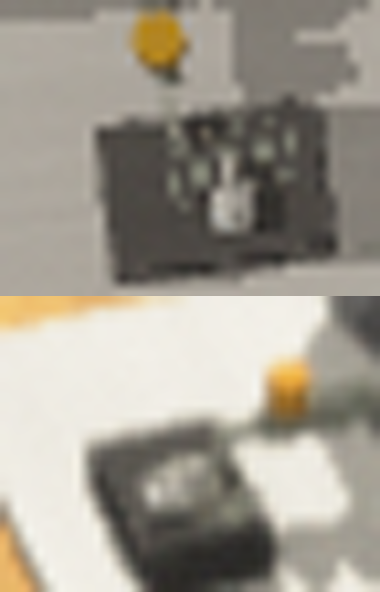

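The zoom shows, in its top half, the brass screw at (158,40), the pointer running down to about (172,125), and the rider vane at about (228,165) above its body at (230,208). The block may bias the left edge of the jig, so I'll refit the pose using clean edges only.

```bash
cat > fit.py <<'E'
from h import *
from jig import jigpose
from scipy.optimize import least_squares
c=np.load("top0.npy",allow_pickle=True).item()
ct,P=jigpose(c); J=toj(np.c_[P,np.full(len(P),.012)])
x,y=J[:,0],J[:,1]
S={'bot':(abs(x+125)<8)&(y>-90)&(y<160),'right':(abs(y+105)<8)&(((x>-110)&(x<-45))|((x>-10)&(x<100))),'left':(abs(y-175)<9)&(x>-115)&(x<-40),'top':(abs(x-115)<8)&(y>-90)&(y<70)}
def res(p):
    Rm=R.from_euler('z',p[0]).as_matrix(); Q=(np.c_[P,np.zeros(len(P))]-[p[1],p[2],0])@Rm*1000
    return np.concatenate([Q[S['bot'],0]+125-p[3],Q[S['top'],0]-115+p[3],Q[S['right'],1]+105-p[3],Q[S['left'],1]-175+p[3]])
r=least_squares(res,[YAW,O[0],O[1],1.],loss='soft_l1')
print(np.degrees(r.x[0]),r.x[1:],{k:int(v.sum()) for k,v in S.items()},np.abs(r.fun).mean())
for k in S: print(k, np.polyfit(*( (y[S[k]],x[S[k]]) if k in('bot','top') else (x[S[k]],y[S[k]])),1))
E
python3 fit.py
python3 - <<'E'
from h import *
for n in("top","side"):
    K=np.load(""+n+"k.npy"); 
    t=K[K[:,2]>97]; print(n,len(t),"mean e,y,h",np.median(t[:,:3],0),"jig",t[:,3:6].mean(0),"rng",t[:,:2].min(0),t[:,:2].max(0)); print(cv2.minEnclosingCircle(t[:,:2].astype(np.float32)), np.percentile(t[:,2],[5,25,50,75,95]))
E
```

```text
6.902093141208773 [0.54564478 0.02316329 2.21851357] {'bot': 85, 'right': 56, 'left': 25, 'top': 53} 0.7617448693087312
bot [-2.67876664e-04 -1.23145567e+02]
right [ 1.03982524e-03 -1.02996691e+02]
left [-5.44551121e-03  1.71821655e+02]
top [-2.70496067e-03  1.12537204e+02]
top 170 mean e,y,h [ 66.7822515  124.30246241 101.17195789] jig [ -3.397044   124.5086708  121.18044509] rng [ 45.70256198 104.32990825] [ 86.60157055 145.72248067]
((66.60240936279297, 124.58580780029297), 21.157379150390625) [ 98.6120026   99.83514175 101.17195789 102.46050707 104.09684043]
side 90 mean e,y,h [ 66.39712818 124.02144251 100.95530666] jig [ -3.30495941 124.54370913 120.87710714] rng [ 45.46025276 104.91266021] [ 87.61998829 146.63425934]
((66.458984375, 126.12068176269531), 21.500627517700195) [ 98.01511085  99.18177078 100.95530666 102.26523489 103.98178603]
```

```bash
python3 -m pendant '[[0,0,7,2,-3.5,0,8.5],[0,0,7,2,-3.5,0,8.5],[0,0,7,2,-3.5,0,8.5],[0,0,7,2,-3.5,0,8.5],[0,0,7,2,-3.5,0,8.5]]' 40
python3 -m pendant '[[0,0,7,2,-3.5,0,8.5],[0,0,7,2,-3.5,0,8.5],[0,0,7,2,-3.5,0,8.5],[0,0,7,2,-3.5,0,8.5],[0,0,7,2,-3.5,0,8.5]]' 
python3 -c "
from h import *
s=monitor.sense();print(s['time'],s['qpos'].round(2),s['tcp_pos'].round(3),rot(s['tcp_rot']).as_matrix().round(3))
print(tow([13.6,124.6,96.5]))"
```

```text
time: 0.52
tcp_pos: [0.3171, 0.4371, 0.2309]
tcp_rot: [-0.0, -0.135, 0.991, -0.0]
ft_force: [0.2, 1.0, 0.4]
grip_width: 0.997
grip_force: 0.0
time: 0.93
tcp_pos: [0.4103, 0.2749, 0.2312]
tcp_rot: [-0.0, -0.407, 0.914, -0.0]
ft_force: [-0.5, 0.6, -1.3]
grip_width: 0.993
grip_force: 0.0
0.9333 [-0.77 -0.01  0.12  1.83  0.    1.32  1.76] [0.41  0.275 0.231] [[-0.669 -0.743 -0.   ]
 [-0.743  0.669 -0.   ]
 [ 0.    -0.    -1.   ]]
[[0.54460745 0.14883335 0.0965    ]]
```

```bash
python3 -m pendant '[[0,0,7,2,-3,0,8.5],[0,0,7,2,-3,0,8.5],[0,0,7,2,-3,0,8.5],[0.83,-6.95,0,0.6,-0.85,-1.4,8.5],[0.83,-6.95,0,0.6,-0.85,-1.4,8.5]]' 
python3 -m pendant '[[0.83,-6.95,0,0.6,-0.85,-1.4,8.5],[0.83,-6.95,0,0.6,-0.85,-1.4,8.5],[0.83,-6.95,0,0.6,-0.85,-1.4,8.5],[0,0,0,0,0,0,8.5],[0,0,0,0,0,0,8.5]]' 
cat > st.py <<'E'
from h import *
s=monitor.sense();M=rot(s['tcp_rot']).as_matrix();p=s['tcp_pos']
print(s['time'],s['qpos'].round(2),p.round(4),M.round(3).tolist(),"f",s['ft_force'].round(1),s['wrist_torque'].round(2),s['grip_width']*85,s['grip_force'])
a=RJ@[np.sin(np.radians(35)),0,-np.cos(np.radians(35))]
print("rot to axis deg",np.degrees(np.cross(M[:,2],a)).round(2)); d=tow([13.6,124.6,96.5])[0]-p
print("delta cm",(d*100).round(2),"along",(d@a*100).round(2),"lateral",((d-a*(d@a))*100).round(2), "a",a.round(4))
E
python3 st.py
```

```text
time: 1.35
tcp_pos: [0.4816, 0.1737, 0.2034]
tcp_rot: [0.111, -0.548, 0.827, -0.057]
ft_force: [-0.9, -0.6, -0.0]
grip_width: 1.001
grip_force: 0.0
time: 1.77
tcp_pos: [0.4924, 0.1473, 0.1563]
tcp_rot: [0.263, -0.529, 0.795, -0.136]
ft_force: [0.8, 0.9, 1.5]
grip_width: 0.997
grip_force: 0.0
1.7667 [-0.55 -0.3   0.05  2.36  0.45  0.56  1.93] [0.4924 0.1473 0.1563] [[-0.301, -0.771, 0.562], [-0.913, 0.402, 0.063], [-0.274, -0.494, -0.825]] f [0.8 0.9 1.5] [-0.03  0.52 -0.02] 84.73722672523523 0.0
rot to axis deg [ 0.28 -0.55  0.15]
delta cm [ 5.22  0.15 -5.98] along 7.88 lateral [ 0.74 -0.39  0.48] a [ 0.5695  0.0681 -0.8192]
```

```bash
python3 -m pendant '[[0.3,-0.5,0.1,0.74,-0.39,0.48,8.5],[0,0,0,1.14,0.14,-1.64,8.5],[0,0,0,1.14,0.14,-1.64,8.5],[0,0,0,0,0,0,8.5],[0,0,0,0,0,0,8.5]]' >/dev/null; python3 st.py
```

```text
2.1833 [-0.53 -0.19  0.08  2.34  0.49  0.44  1.91] [0.5286 0.1499 0.136 ] [[-0.293, -0.762, 0.578], [-0.911, 0.406, 0.073], [-0.291, -0.505, -0.813]] f [-0.  -0.   0.2] [-0.11  0.58 -0.01] 84.29453770510281 0.0
rot to axis deg [-0.27  0.59 -0.14]
delta cm [ 1.6  -0.11 -3.95] along 4.14 lateral [-0.75 -0.39 -0.56] a [ 0.5695  0.0681 -0.8192]
```

```bash
python3 -m pendant '[[-0.3,0.6,-0.1,-0.75,-0.39,-0.56,8.5],[0,0,0,0,0,0,8.5],[0,0,0,0.57,0.07,-0.82,8.5],[0,0,0,0.57,0.07,-0.82,8.5],[0,0,0,0,0,0,8.5]]' >/dev/null; python3 st.py
```

```text
2.6 [-0.52 -0.14  0.08  2.35  0.52  0.39  1.88] [0.5303 0.1466 0.1113] [[-0.298, -0.767, 0.568], [-0.912, 0.404, 0.068], [-0.281, -0.498, -0.82]] f [-0.3  0.  -1.3] [-0.1  0.6 -0. ] 84.74736411713039 0.0
rot to axis deg [ 0.02 -0.12  0.01]
delta cm [ 1.43  0.23 -1.48] along 2.05 lateral [0.27 0.09 0.19] a [ 0.5695  0.0681 -0.8192]
```

```bash
python3 -m pendant '[[0,-0.1,0,0.72,0.12,-0.74,8.5],[0,0,0,0.71,0.11,-0.74,8.5],[0,0,0,0,0,0,8.5],[0,0,0,0,0,0,3],[0,0,0,0,0,0,3]]' 60 >/dev/null; python3 st.py;  python3 -m pendant '[[0,0,0,0,0,0,3],[0,0,0,0,0,0,3],[0,0,0,0,0,0,3],[0,0,0,0,0,0,3],[0,0,0,0,0,0,3]]' >/dev/null; python3 st.py; python3 - <<'E'
from h import *
c=cam("top"); np.save("top1.npy",c,allow_pickle=True)
a=c["pixels"][120:250,170:310]; 
d=cam("side"); np.save("side1.npy",d,allow_pickle=True); b=d["pixels"][130:250,200:330]
cv2.imwrite("pics/g1.png",np.vstack([cv2.resize(a,(440,300)),cv2.resize(b,(440,300))]))
E
```

```text
3.0167 [-0.5  -0.08  0.07  2.34  0.55  0.35  1.85] [0.5445 0.149  0.0974] [[-0.297, -0.766, 0.57], [-0.912, 0.404, 0.068], [-0.283, -0.5, -0.819]] f [-0.6 -0.8 -0.8] [-0.05  0.6   0.03] 63.18847281166886 0.0
rot to axis deg [-0.01  0.04 -0.  ]
delta cm [ 0.01 -0.02 -0.09] along 0.08 lateral [-0.04 -0.02 -0.03] a [ 0.5695  0.0681 -0.8192]
3.4333 [-0.5  -0.08  0.07  2.34  0.55  0.35  1.85] [0.5438 0.1494 0.0971] [[-0.297, -0.767, 0.569], [-0.912, 0.404, 0.068], [-0.282, -0.499, -0.819]] f [-10.9  -0.5   9.3] [-0.11  1.3   0.05] 38.51131271730572 58.437126874923706
rot to axis deg [-0.01 -0.   -0.01]
delta cm [ 0.08 -0.05 -0.06] along 0.09 lateral [ 0.03 -0.06  0.01] a [ 0.5695  0.0681 -0.8192]
```

View pics/g1.png

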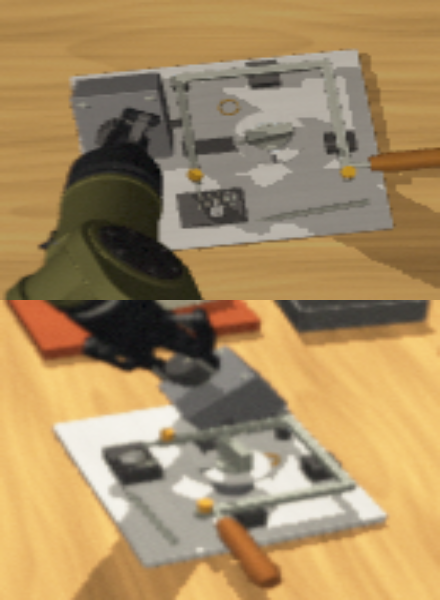

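The gripper is on the knob, and the screw at (195,175) and the scale at (215,205) stay visible in the top view. Next I'll measure the pointer and vane along y in the jig frame at z = 40 mm.

```bash
cat >> h.py <<'E'
def rect(c,xs,ys,z=40):
    X,Y=np.meshgrid(xs,ys,indexing='ij'); q=proj(c,tow(np.c_[X.ravel(),Y.ravel(),np.full(X.size,z)])).astype(np.float32)
    g=cv2.cvtColor(c["pixels"],cv2.COLOR_BGR2GRAY)
    return cv2.remap(g,q[:,0].reshape(X.shape),q[:,1].reshape(X.shape),cv2.INTER_CUBIC)
E
python3 - <<'E'
from h import *
c=np.load("top0.npy",allow_pickle=True).item()
ys=np.arange(76,40,-1.5); print("y   ",*[f"{y:3.0f}" for y in ys])
for x in range(-50,-92,-2): print(x,*[f"{v:3d}" for v in rect(c,[x],ys)[0]])
A=np.hstack([cv2.resize(rect(np.load(f"top{i}.npy",allow_pickle=True).item(),np.arange(-30,-100,-.25),np.arange(85,30,-.25)),None,fx=1.8,fy=1.8) for i in(0,1)])
cv2.imwrite("pics/r.png",A)
for i in (0,1):
  c=np.load(f"top{i}.npy",allow_pickle=True).item(); s=screws(c);print(s)
E
```

```text
y     76  74  73  72  70  68  67  66  64  62  61  60  58  56  55  54  52  50  49  48  46  44  43  42
-50 166 166 166 162 153 144 137 137 146 158 163 167 166 165 164 167 168 151 129 120 123 124 125 125
-52 166 167 167 163 158 157 160 164 167 167 164 164 164 165 165 165 165 161 150 133 123 123 125 125
-54 169 169 169 162 154 149 151 158 165 167 166 166 167 169 170 168 168 174 166 142 122 122 124 125
-56 155 160 164 161 154 148 149 163 172 162 152 155 155 152 152 158 161 166 158 138 123 125 128 130
-58 122 132 136 135 132 133 133 136 133 119 110 124 124 111 110 125 129 127 121 116 108 106 108 112
-60  88  92  95  93 102 123 116  90  69  61  60  66  67  65  70  85  96  98  95  91  85  78  78  81
-62  67  68  68  66  91 130 128  90  56  45  52  67  59  46  50  62  86 100  92  76  70  72  86  93
-64  73  72  72  71  88 111 117  97  66  50  69  95  79  54  55  72  92 103  89  71  68  73  85  93
-66  74  74  73  74  84  94 106 106  80  52  59  80  78  69  68  74  83  87  78  73  79  80  78  75
-68  75  74  70  70  87 103 108 102  81  62  61  73  84  93  95  89  81  73  68  78  92 100  97  84
[... 570 characters left out ...]
27 136 120  89  63  54  59  77
-82  73  73  73  74  81  93  93  80  65  47  76 147 189 178 166 155 146 142 108  70  50  53  54  60
-84  71  72  71  68  72  86  91  78  65  60  96 154 183 174 166 157 151 140  99  55  42  51  48  49
-86  71  71  70  69  68  69  70  69  64  63 110 164 188 175 155 137 140 133  93  52  44  48  46  51
-88  71  71  70  70  71  73  73  72  66  68 107 158 179 169 141 116 128 128  89  52  49  49  48  54
-90  73  72  71  70  72  74  75  74  68  71  95 131 153 158 145 124 124 105  66  41  47  50  49  55
[[231.59429066 195.35640138  11.56      ]
 [283.22539521 192.75471698  19.61      ]]
[[231.67141585 195.31611754  11.23      ]
 [283.12333865 192.80489102  18.81      ]]
```

View pics/r.png

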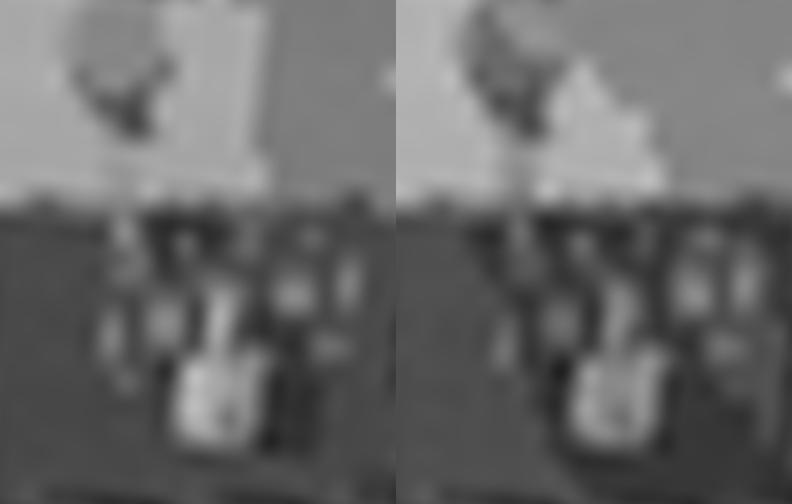

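The rectified picture (7.2 px/mm) puts the pointer at X≈123 (y≈67.7) and the vane at X≈218 (y≈54.7). The gap is about 13 mm, so roughly 1.9 rad of knob after the play is taken up. I'll start turning now.

```bash
cat > look.py <<'E'
import sys
from h import *
c=cam("top"); np.save(sys.argv[1]+".npy",c,allow_pickle=True)
# screw centroid, fixed hue mask around its expected track
hsv=cv2.cvtColor(c["pixels"],cv2.COLOR_BGR2HSV).astype(int); u,v=proj(c,tow([-42,60,58]))[0].astype(int)
w=hsv[v-9:v+10,u-14:u+14]; W=((w[...,0]>12)&(w[...,0]<30))*np.clip(w[...,1]-130,0,None)*(w[...,2]>70)
V,U=np.mgrid[v-9:v+10,u-14:u+14]; s=[(W*U).sum()/W.sum(),(W*V).sum()/W.sum()]
print("screw jig",toj(onz(c,[s],.058)).round(2),W.sum())
ys=np.arange(74,42,-1.5); print("y  ",*[f"{y:3.0f}" for y in ys])
for x in range(-56,-79,-2): print(x,*[f"{v:3d}" for v in rect(c,[x],ys)[0]])
E
python3 -m pendant '[[3.99,0.48,-5.73,0,0,0,3],[3.99,0.48,-5.73,0,0,0,3],[3.99,0.48,-5.73,0,0,0,3],[3.99,0.48,-5.73,0,0,0,3],[3.99,0.48,-5.73,0,0,0,3]]' 60; python3 -m pendant '[[3.99,0.48,-5.73,0,0,0,3],[3.99,0.48,-5.73,0,0,0,3],[3.99,0.48,-5.73,0,0,0,3],[3.99,0.48,-5.73,0,0,0,3],[0,0,0,0,0,0,3]]'; python3 st.py; python3 look.py top2
```

```text
time: 3.95
tcp_pos: [0.5436, 0.1495, 0.097]
tcp_rot: [0.297, -0.264, 0.917, -0.048]
ft_force: [-11.1, -0.2, 9.8]
grip_width: 0.447
grip_force: 58.4
time: 4.37
tcp_pos: [0.5435, 0.1496, 0.0969]
tcp_rot: [0.299, -0.034, 0.953, 0.025]
ft_force: [-11.8, 0.6, 9.9]
grip_width: 0.45
grip_force: 58.4
4.3667 [-0.41 -0.08 -0.02  2.33  0.53  0.34  0.76] [0.5435 0.1496 0.0969] [[-0.818, -0.081, 0.569], [-0.05, 0.996, 0.069], [-0.573, 0.028, -0.819]] f [-11.8   0.6   9.9] [0.04 1.6  0.13] 38.262988064130305 58.44023823738098
rot to axis deg [-0.05 -0.03 -0.04]
delta cm [ 0.11 -0.07 -0.04] along 0.09 lateral [ 0.06 -0.08  0.03] a [ 0.5695  0.0681 -0.8192]
screw jig [[-40.6   64.18  58.  ]] 898
y    74  72  71  70  68  66  65  64  62  60  59  58  56  54  53  52  50  48  47  46  44  42
-56 171 173 175 179 186 167 124 113 146 168 168 166 165 156 137 126 129 132 136 137 137 139
-58 145 145 138 133 136 128 113 104 116 128 135 126 116 118 124 111  97  98 103 102 102 108
-60 105 102  94  83  80  88  97  89  78  73  76  73  71  75  83  84  76  68  63  58  56  60
-62  75  77  79  82  82  85  88  79  67  71  72  60  50  46  53  72  80  66  54  52  58  70
-64  79  73  77 100 117 110  95  81  77  93  99  78  55  50  57  75  80  65  54  55  62  73
-66  79  74  81 115 138 128 106  90  80  82  85  82  70  57  55  65  67  60  60  65  65  63
-68  79  77  83  98 113 118 105  86  75  78  80  83  82  76  67  61  56  55  65  77  79  74
-70  81  80  81  84  89  93  95  93  90  90  82  77  92 105  97  81  63  57  76  97 103  93
-72  79  78  83  87  81  74  91 112 118 111  90  79 106 129 121  97  68  57  79 102 110 100
-74  75  75  94 111  94  77 101 133 144 132  95  81 127 157 133  94  67  55  69  84  88  87
-76  71  76 111 133 105  80 102 130 140 127  91  91 152 171 123  76  64  54  57  61  62  77
-78  74  82 113 130 104  80  93 105 106 103  88 100 148 159 121  99 101  86  69  53  51  74
```

```bash
python3 -m pendant '[[3.99,0.48,-5.73,0,0,0,3],[3.99,0.48,-5.73,0,0,0,3],[3.99,0.48,-5.73,0,0,0,3],[3.99,0.48,-5.73,0,0,0,3],[3.99,0.48,-5.73,0,0,0,3]]' ; python3 -m pendant '[[3.99,0.48,-5.73,0,0,0,3],[3.99,0.48,-5.73,0,0,0,3],[3.99,0.48,-5.73,0,0,0,3],[0,0,0,0,0,0,3],[0,0,0,0,0,0,3]]'; python3 st.py; python3 look.py top3;python3 - <<'E'
from h import *
A=np.hstack([cv2.resize(rect(np.load(f"top{i}.npy",allow_pickle=True).item(),np.arange(-30,-100,-.25),np.arange(85,30,-.25)),None,fx=1.8,fy=1.8) for i in(2,3)])
cv2.imwrite("pics/r2.png",A)
E
```

```text
time: 4.83
tcp_pos: [0.5434, 0.1498, 0.0969]
tcp_rot: [0.278, 0.254, 0.919, 0.115]
ft_force: [-11.8, 0.8, 8.0]
grip_width: 0.448
grip_force: 58.5
time: 5.25
tcp_pos: [0.5435, 0.15, 0.097]
tcp_rot: [0.253, 0.415, 0.859, 0.163]
ft_force: [-12.7, 0.9, 8.9]
grip_width: 0.453
grip_force: 58.5
5.25 [-0.32 -0.08 -0.1   2.33  0.51  0.34 -0.2 ] [0.5435 0.15   0.097 ] [[-0.528, 0.63, 0.57], [0.795, 0.603, 0.07], [-0.299, 0.49, -0.819]] f [-12.7   0.9   8.9] [0.19 1.76 0.15] 38.545786168917545 58.50732207298279
rot to axis deg [-0.1   0.01 -0.07]
delta cm [ 0.11 -0.11 -0.05] along 0.1 lateral [ 0.06 -0.12  0.03] a [ 0.5695  0.0681 -0.8192]
screw jig [[-39.69  59.14  58.  ]] 1087
y    74  72  71  70  68  66  65  64  62  60  59  58  56  54  53  52  50  48  47  46  44  42
-56 171 173 175 178 179 180 184 177 166 158 155 151 155 164 168 170 172 175 178 182 185 181
-58 144 144 136 135 142 143 143 137 126 133 151 139 120 120 130 125 118 125 131 128 129 144
-60 104 101  92  91  98  93  83  77  81 101 123 125 113 100  93  86  79  76  72  59  57  77
-62  75  77  80  83  85  81  75  68  75 108 133 126 106  89  75  79  77  64  54  48  60  89
-64  80  75  80 102 116 108  93  77  85 124 147 122  91  83  78  80  74  59  49  49  66  91
-66  81  75  83 116 139 130 107  86  82 104 121 114  97  84  77  78  73  64  64  70  76  79
-68  79  76  81  98 113 117 104  85  76  83  97 107 110 102  93  86  77  73  87 103 107 101
-70  79  79  80  83  88  91  95  94  88  84  87  97 122 135 125 108  86  81 106 135 141 126
-72  78  79  84  87  80  74  91 113 117 109  86  81 130 166 148 110  78  69 100 130 138 126
-74  75  76  96 112  94  76 100 133 143 131  90  78 140 181 146  93  63  53  71  87  90  88
-76  72  76 111 134 105  79 101 130 141 128  90  89 149 171 125  78  62  52  57  59  57  70
-78  75  82 112 129 104  80  91 104 107 105  87  98 146 157 120  99 101  86  69  54  50  73
```

View pics/r2.png

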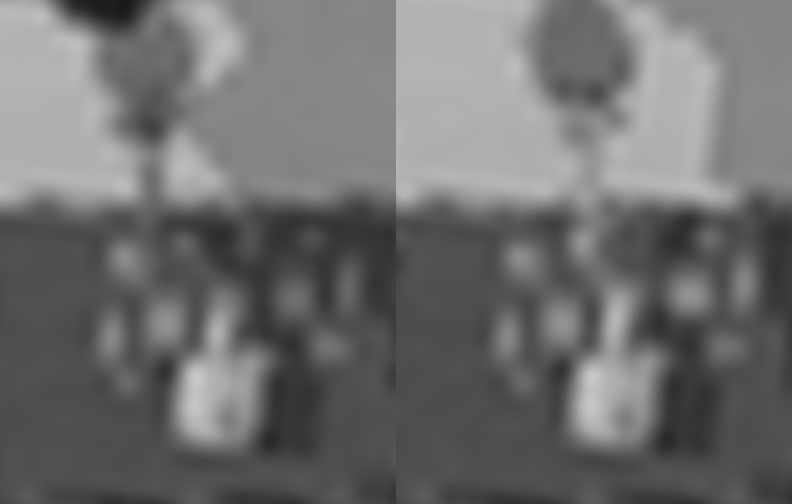

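The right-hand panel shows the tip near X≈190–195 against the vane at X≈218. After allowing for tick clutter, about 2.6 mm remains. I'll turn 14° more and look again.

```bash
python3 -m pendant '[[3.99,0.48,-5.73,0,0,0,3],[3.99,0.48,-5.73,0,0,0,3],[0,0,0,0,0,0,3],[0,0,0,0,0,0,3],[0,0,0,0,0,0,3]]' >/dev/null; python3 st.py; python3 look.py top4;python3 - <<'E'
from h import *
L=lambda i:cv2.cvtColor(np.load(f"top{i}.npy",allow_pickle=True).item()["pixels"],cv2.COLOR_BGR2GRAY)
A=np.hstack([cv2.resize(rect(np.load(f"top{i}.npy",allow_pickle=True).item(),np.arange(-30,-100,-.25),np.arange(85,30,-.25)),None,fx=1.8,fy=1.8) for i in(3,4)])
cv2.imwrite("pics/r3.png",A)
E
```

```text
5.7167 [-0.3  -0.08 -0.12  2.33  0.51  0.34 -0.44] [0.5435 0.1501 0.097 ] [[-0.36, 0.739, 0.57], [0.917, 0.393, 0.07], [-0.172, 0.548, -0.819]] f [-12.6   1.6   8.4] [0.28 1.72 0.29] 38.79144173778519 58.50078999996185
rot to axis deg [-0.1   0.02 -0.07]
delta cm [ 0.12 -0.12 -0.05] along 0.1 lateral [ 0.06 -0.13  0.03] a [ 0.5695  0.0681 -0.8192]
screw jig [[-39.89  57.1   58.  ]] 1224
y    74  72  71  70  68  66  65  64  62  60  59  58  56  54  53  52  50  48  47  46  44  42
-56 170 172 175 178 179 180 184 176 164 158 160 148 133 142 164 173 173 176 177 181 184 189
-58 143 142 136 135 142 143 145 139 127 124 133 120 104 113 134 130 118 124 130 128 128 136
-60 103 100  92  90  97  93  85  82  84  86  92 101 104 100  96  89  78  75  72  61  54  61
-62  75  76  78  81  83  80  74  69  74  94 107 107 102  86  74  83  82  67  57  52  55  67
-64  77  74  79 100 115 107  91  76  82 118 137 113  85  76  81 101  98  70  51  52  58  69
-66  79  74  83 116 139 130 108  86  81 102 118 112  95  81  80  94  92  73  61  63  60  59
-68  79  77  82  99 114 117 104  85  75  81  95 108 109  99  90  84  80  78  78  78  76  72
-70  77  79  81  85  89  92  95  93  87  82  86  97 118 126 120 109  92  82  89  97 101  92
-72  78  77  83  87  81  75  92 113 118 111  88  82 130 163 146 111  81  69  85 102 109  99
-74  76  74  93 110  94  79 103 135 145 132  91  78 141 183 146  91  63  54  70  85  88  81
-76  72  76 109 131 104  80 103 131 141 127  89  88 149 171 123  76  63  54  59  63  63  73
-78  74  80 111 128 102  78  91 104 106 104  88  99 146 157 121 100 102  87  70  54  52  78
```

View pics/r3.png

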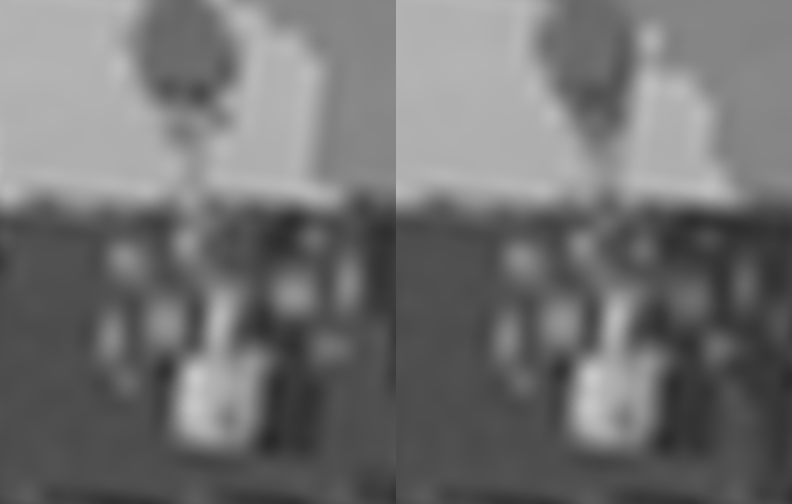

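```bash
cat > chroma.py <<'E'
import sys
from h import *
def ball(c,y0,half,yx=-42):
    im=c["pixels"].astype(float); u,v=proj(c,tow([yx,y0,58]))[0].round().astype(int)
    s=np.s_[v-6:v+7,u-half:u+half+1]; w=im[s]; ch=(w[...,2]-w[...,0])/(w[...,2]+w[...,0]+1)
    W=np.clip(ch-.35,0,.45)
    # keep the component at the peak
    n,l=cv2.connectedComponents((W>0).astype(np.uint8)); 
    k=max(range(1,n),key=lambda i:W[l==i].sum()); W=W*(l==k)
    V,U=np.mgrid[s]; q=[(W*U).sum()/W.sum(),(W*V).sum()/W.sum()]
    return toj(onz(c,[q],.058))[0,:2].round(2),W.sum().round(2),ch.max().round(2)
for i in sys.argv[1:]:
    c=np.load(i+".npy",allow_pickle=True).item()
    print(i,ball(c,62,8),ball(c,-72,4))
c=np.load("top0.npy",allow_pickle=True).item()
im=c["pixels"].astype(float)
u,v=proj(c,tow([-42,-72,58]))[0].round().astype(int); w=im[v-6:v+7,u-7:u+10]; print(((w[...,2]-w[...,0])/(w[...,2]+w[...,0]+1)*100).astype(int))
E
python3 chroma.py top0 top1 top2 top3 top4
```

```text
top0 (array([-40.17,  67.92]), np.float64(4.86), np.float64(0.7)) (array([-54.91, -70.54]), np.float64(5.42), np.float64(0.71))
top1 (array([-40.11,  67.66]), np.float64(4.65), np.float64(0.7)) (array([-54.96, -70.52]), np.float64(5.23), np.float64(0.69))
top2 (array([-40.44,  64.18]), np.float64(3.78), np.float64(0.72)) (array([-55.08, -70.45]), np.float64(5.27), np.float64(0.68))
top3 (array([-39.6 ,  59.11]), np.float64(4.53), np.float64(0.75)) (array([-54.86, -70.58]), np.float64(5.01), np.float64(0.69))
top4 (array([-39.82,  57.04]), np.float64(5.11), np.float64(0.75)) (array([-54.96, -70.56]), np.float64(5.04), np.float64(0.67))
[[ 5  6  7  7  6  6  6  6  5  5  5  5  4  5  5  4  5]
 [ 5  6  4  6  6  6  6  5  7  5  5  5  5  5  5  5  5]
 [ 5  7  5  6  5  5  6  6  5  4  5  5  5  5  5  5  5]
 [ 5  4  5  5  5  5  6  5  5  3  4  5  5  4  6 17 20]
 [ 5  4  5  5  4  2  6  6  5  5  4  5  5  5 35 61 57]
 [ 5  4  5  4  4  6  6  6  5  4  5  5  5  5 25 58 57]
 [ 5  4  4  4  4  6  6  6  6  5  6  6  6  6  9 57 61]
 [ 5  4  4  4  4  5  7  9  8  7  6  5  5  6  6 56 59]
 [ 4  4  4  4  4  6 31 70 67 39  8  6  5  5 10 57 65]
 [ 4  4  4  4  4 16 65 67 65 67 13  4  5  5  5 44 49]
 [ 5  4  5  4  5 37 68 68 70 69 13  4  4  4  5  7  8]
 [ 4  4  4  4  4 18 66 68 66 67 12  4  4  4  5  5  4]
 [ 4  4  4  4  4  9 54 59 66 35  5  4  5  4  5  5  4]]
```

```bash
python3 -m pendant '[[2.3,0.27,-3.28,0,0,0,3],[0,0,0,0,0,0,3],[0,0,0,0,0,0,3],[0,0,0,0,0,0,8.5],[0,0,0,0,0,0,8.5]]' >/dev/null; python3 st.py;  python3 -m pendant '[[0,0,0,0,0,0,8.5],[0,0,0,-0.57,-0.07,0.82,8.5],[0,0,0,-1.14,-0.14,1.64,8.5],[0,0,0,-1.7,-0.2,2.46,8.5],[0,0,0,-1.7,-0.2,2.46,8.5]]'; python3 -m pendant '[[0,0,0,-1,0.5,2.5,8.5],[0,0,0,-2,2,2.5,8.5],[0,0,0,-2,2.5,2.5,8.5],[0,0,0,-2,2.5,2,8.5],[0,0,0,0,0,0,8.5]]'; python3 st.py; python3 look.py top5; python3 chroma.py top5|head -1;python3 - <<'E'
from h import *
A=[rect(np.load(f"top{i}.npy",allow_pickle=True).item(),np.arange(-30,-100,-.25),np.arange(85,30,-.25)) for i in(0,5)]
cv2.imwrite("pics/r5.png",cv2.resize(np.hstack(A),None,fx=1.8,fy=1.8))
c=cam("side"); np.save("side5.npy",c,allow_pickle=True)
E
```

```text
6.1833 [-0.29 -0.08 -0.13  2.33  0.51  0.34 -0.5 ] [0.5446 0.1492 0.0971] [[-0.307, 0.762, 0.571], [0.942, 0.327, 0.07], [-0.133, 0.559, -0.818]] f [ 0.1 -0.1  0.5] [-0.02  0.6  -0.01] 61.179646443843296 0.0
rot to axis deg [-0.09  0.09 -0.05]
delta cm [ 0.   -0.03 -0.06] along 0.05 lateral [-0.02 -0.04 -0.02] a [ 0.5695  0.0681 -0.8192]
time: 6.6
tcp_pos: [0.4968, 0.1446, 0.1669]
tcp_rot: [0.223, 0.545, 0.784, 0.198]
ft_force: [-32.9, -10.0, 51.3]
grip_width: 1.0
grip_force: 0.0
time: 7.02
tcp_pos: [0.4665, 0.2514, 0.2499]
tcp_rot: [0.221, 0.544, 0.786, 0.192]
ft_force: [1.3, 1.3, 1.0]
grip_width: 0.997
grip_force: 0.0
7.0167 [-0.59 -0.3  -0.16  2.16  0.41  0.83 -0.61] [0.4665 0.2514 0.2499] [[-0.309, 0.771, 0.557], [0.941, 0.334, 0.06], [-0.139, 0.542, -0.829]] f [1.3 1.3 1. ] [-0.    0.55  0.04] 84.73657270805828 0.0
rot to axis deg [ 0.39 -0.92  0.2 ]
delta cm [  7.81 -10.26 -15.34] along 16.32 lateral [ -1.48 -11.37  -1.98] a [ 0.5695  0.0681 -0.8192]
screw jig [[-39.62  56.93  58.  ]] 1121
y    74  72  71  70  68  66  65  64  62  60  59  58  56  54  53  52  50  48  47  46  44  
[... 534 characters left out ...]
  70  63  69  68  65
-68  79  78  83  98 113 117 105  86  77  83  97 108 111 103  93  85  77  73  87 104 105  97
-70  78  81  83  84  89  93  96  94  88  84  86  96 122 136 126 109  86  80 106 135 143 129
-72  77  79  85  88  82  77  93 112 117 110  88  83 132 167 148 110  79  71 100 129 140 128
-74  75  75  95 113  95  77 101 133 143 131  91  80 141 182 146  92  66  56  71  86  90  90
-76  73  77 112 134 105  80 102 131 140 126  90  90 150 172 125  78  64  54  57  58  58  72
-78  76  82 112 129 103  80  92 105 106 104  88  99 147 159 122 101 101  85  69  54  51  75
top5 (array([-39.56,  56.88]), np.float64(4.65), np.float64(0.69)) (array([-54.89, -70.49]), np.float64(5.16), np.float64(0.7))
```

View pics/r5.png

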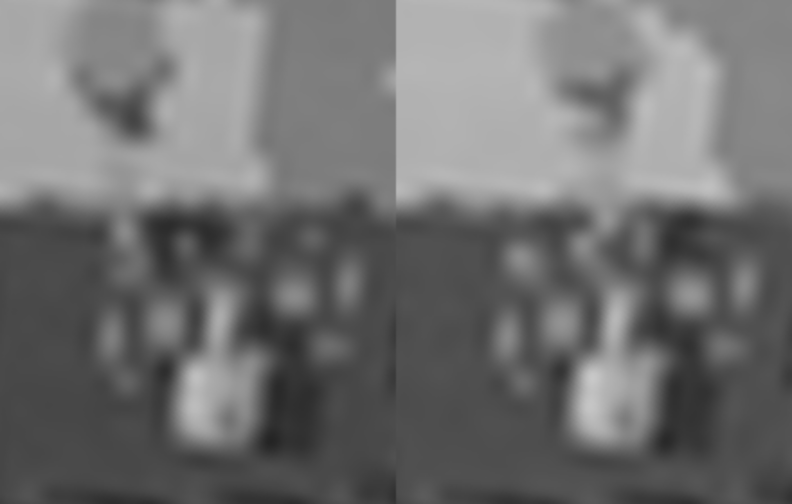

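```bash
python3 - <<'E'
from h import *
L=lambda n:np.load(n+".npy",allow_pickle=True).item()
g=lambda c:cv2.cvtColor(c["pixels"],cv2.COLOR_BGR2GRAY).astype(int)
c=L("top5"); a=g(c);b=g(L("top0"));d=g(L("top3")); e=g(L("top1"))
print("cols 228-246; raw top5"); 
for v in range(193,218): print(v, toj(onz(c,[[237,v]],.04))[0,0].round(0),*[f"{x:3d}" for x in a[v,228:247]],"|",*[f"{x:4d}" for x in (a-b)[v,230:244]])
for X in(-55,-60,-65,-70,-75): print(X,proj(c,tow([X,54.6,40]))[0].round(2),proj(c,tow([X,56,40]))[0].round(2))
E
```

```text
cols 228-246; raw top5
193 -32.0 178 178 178 178 176 170 144 143 143 160 177 139 139 132 134 133 132 132 133 |   30   41   38   33  -22  -25  -23   -5   11   13   14    8   10    9
194 -35.0 178 178 177 177 176 155 144 143 145 145 173 177 176 139 132 134 134 134 134 |   39   44   42   19  -21  -25  -22  -22    7   50   51   14    9   10
195 -38.0 178 178 178 177 177 156 145 143 142 142 151 177 179 179 136 136 137 135 135 |   41   42   42   22   -5  -25  -25  -25  -16   51   52   53    9    9
196 -41.0 179 179 180 180 180 166 145 141 140 109 155 178 178 178 136 134 137 136 137 |   44   46   46   32   31  -27  -28  -60  -12   50   51   52   11    9
197 -44.0 180 180 179 179 178 178 137 105  97 110 178 178 177 178 136 134 135 134 133 |   60   47   46   74   -9  -62  -71  -58   10   50   51   51   10    8
198 -47.0 178 178 177 177 177 176 177 164 137 112 175 177 176 177 134 134 135 135 134 |   25   74   90   92   14   -3  -29  -54    9   51   50   53    8    7
199 -49.0 177 178 176 175 175 175 176 155 136 140 175 175 176 174 139 133 132 132 134 |   11   24   64   93   37  -11  -30  -24  
[... 2353 characters left out ...]
    5    7    4    9    5    6    4    4    7
215 -96.0  80  80  79  79  79  78  79  81  81  81  81  79  78  80  76  81  79  88  70 |    8    6    5    5    7    9    6    7    4    6    7    9    5    6
216 -99.0  83  80  81  80  79  79  76  80  81  82  87  74  60  58  56  52  89  88 105 |    5    5    7    8    4    9    7    7    6    6    6    5    2    5
217 -101.0  84  80  91  72  68  63  54  59  54  73  93  94 104 122 139 140 179 179 178 |    8    7    6    7    6    5    9    5    6    6    9    8    6    9
-55 [237.24 200.87] [236.76 200.93]
-60 [237.46 202.56] [236.98 202.63]
-65 [237.67 204.26] [237.19 204.33]
-70 [237.89 205.96] [237.4  206.02]
-75 [238.1  207.66] [237.62 207.73]
```

```bash
python3 - <<'E'
from h import *
L=lambda n:np.load(n+".npy",allow_pickle=True).item()
g=lambda c:cv2.cvtColor(c["pixels"],cv2.COLOR_BGR2GRAY).astype(int)
c=L("top5"); a=g(c);b=g(L("top0"));d=g(L("top2"));e=g(L("top3"))
print("top0 | top0-top5(+8) | top2 | top3   cols 228-241"); 
for v in range(197,206): print(v,*[f"{x:3d}" for x in b[v,228:240]],"|",*[f"{x:4d}" for x in (b-a)[v,228:240]+8],"|",*[f"{x:3d}" for x in d[v,228:241]],"|",*[f"{x:3d}" for x in e[v,228:241]])
for v in range(200,205): print(v, [toj(onz(c,[[u,v]],.04))[0].round(1)[:2].tolist() for u in (232,234,236,237)])
E
```

```text
top0 | top0-top5(+8) | top2 | top3   cols 228-241
197 171 171 119 132 132 104 146 167 168 168 168 128 |   -1   -1  -52  -39  -38  -66   17   70   79   66   -2  -42 | 180 180 179 143 106  99  90 126 134 135 135 133 135 | 179 179 178 177 177 145  92  94  81 151 178 177 179
198 169 168 152 103  87  84 163 167 166 166 166 126 |   -1   -2  -17  -66  -82  -84   -6   11   37   62   -1  -43 | 178 176 176 177 136  89  89 110 133 134 132 133 133 | 176 176 177 177 176 176 151 132 136 128 175 176 177
199 166 166 165 151 111  82 139 166 166 164 167 129 |   -3   -4   -3  -16  -56  -85  -29   19   38   32    0  -38 | 176 176 176 175 126  90  76 153 137 131 133 133 132 | 176 177 175 175 174 174 164 126 140 175 175 175 175
200 166 166 166 165 154 154 164 164 164 165 164 164 |   -2   -3   -2   -1  -12  -13   -2   -2    9   11   -3   -3 | 176 176 175 175 175 148 126 174 175 137 132 133 132 | 175 174 174 175 174 174 174 167 150 174 174 174 175
201 165 166 166 165 152 152 165 163 163 163 164 163 |   -3   -2    0   -2  -16  -15   -3   -2    9   15   -1   -1 | 175 175 175 175 175 162 111 173 173 172 133 12
[... 572 characters left out ...]
    0    2   57    6  -19  -34  -39    2   -1 |  80  80  79  79  79  87  89  74 100  60  54  79  59 |  79  80  78  79  80  87  82  80 149  97  81  79  58
205  76  73  73  74  78  98 104  53  75  79  81  75 |    3    0    1    2    5  -32    1  -20  -25  -24    1    0 |  80  79  79  80  78 137 110  82  82  82  62  59  56 |  80  80  80  81  81 138 112  80 109 108  88  81  75
200 [[-50.5, 69.3], [-51.2, 63.6], [-52.0, 57.8], [-52.4, 55.0]]
201 [[-53.4, 69.7], [-54.1, 63.9], [-54.9, 58.2], [-55.3, 55.3]]
202 [[-56.3, 70.0], [-57.0, 64.3], [-57.8, 58.6], [-58.2, 55.7]]
203 [[-59.2, 70.4], [-59.9, 64.6], [-60.7, 58.9], [-61.1, 56.1]]
204 [[-62.1, 70.7], [-62.8, 65.0], [-63.6, 59.3], [-64.0, 56.4]]
```

The evidence agrees: the tip is at y≈55.2 and the vane at ≈54.5, leaving about 0.7 mm, or roughly 6° of knob. I'll regrasp and nudge it.

```bash
python3 -m pendant '[[0,0,0,0.8,-2.7,-2.1,8.5],[0,0,0,0.8,-2.7,-2.1,8.5],[0,0,0,0.8,-2.7,-2.2,8.5],[0,0,0,0.85,-2.7,-2.3,8.5],[0,0,0,0,0,0,8.5]]'; python3 st.py
```

```text
time: 7.53
tcp_pos: [0.4991, 0.126, 0.1487]
tcp_rot: [0.219, 0.554, 0.783, 0.179]
ft_force: [-1.3, -0.3, -0.5]
grip_width: 0.994
grip_force: 0.0
7.5333 [-0.43 -0.27 -0.01  2.35  0.38  0.55 -0.37] [0.4991 0.126  0.1487] [[-0.29, 0.789, 0.541], [0.946, 0.322, 0.037], [-0.145, 0.523, -0.84]] f [-1.3 -0.3 -0.5] [-0.08  0.64 -0.05] 84.47828780116696 0.0
rot to axis deg [ 1.56 -2.01  0.92]
delta cm [ 4.55  2.28 -5.22] along 7.02 lateral [0.55 1.8  0.54] a [ 0.5695  0.0681 -0.8192]
```

```bash
python3 -m pendant '[[1.5,-2,0.9,0.55,1.8,0.54,8.5],[0,0,0,0.57,0.07,-0.82,8.5],[0,0,0,0.57,0.07,-0.82,8.5],[0,0,0,0,0,0,8.5],[0,0,0,0,0,0,8.5]]'; python3 st.py
```

```text
time: 7.95
tcp_pos: [0.5184, 0.1532, 0.144]
tcp_rot: [0.226, 0.544, 0.782, 0.205]
ft_force: [0.6, 0.5, 0.5]
grip_width: 0.996
grip_force: 0.0
7.95 [-0.42 -0.22 -0.04  2.34  0.42  0.46 -0.43] [0.5184 0.1532 0.144 ] [[-0.307, 0.757, 0.576], [0.943, 0.325, 0.075], [-0.13, 0.566, -0.814]] f [0.6 0.5 0.5] [-0.13  0.58  0.02] 84.67038832244009 0.0
rot to axis deg [-0.36  0.49 -0.21]
delta cm [ 2.62 -0.43 -4.75] along 5.35 lateral [-0.43 -0.8  -0.36] a [ 0.5695  0.0681 -0.8192]
```

```bash
python3 -m pendant '[[-0.3,0.5,-0.2,-0.43,-0.8,-0.36,8.5],[0,0,0,0.85,0.1,-1.23,8.5],[0,0,0,0.85,0.1,-1.23,8.5],[0,0,0,0,0,0,8.5],[0,0,0,0,0,0,8.5]]' >/dev/null; python3 st.py
```

```text
8.3667 [-0.4  -0.14 -0.04  2.34  0.46  0.39 -0.46] [0.531  0.148  0.1165] [[-0.306, 0.763, 0.57], [0.943, 0.326, 0.07], [-0.133, 0.559, -0.819]] f [-0.6  0.7  0.3] [-0.09  0.57  0.03] 84.08914918165867 0.0
rot to axis deg [-0.09  0.04 -0.06]
delta cm [ 1.36  0.09 -2.  ] along 2.42 lateral [-0.02 -0.08 -0.02] a [ 0.5695  0.0681 -0.8192]
```

```bash
python3 -m pendant '[[0,0,0,0.65,0.07,-0.97,8.5],[0,0,0,0.65,0.07,-0.97,8.5],[0,0,0,0,0,0,8.5],[0,0,0,0,0,0,3],[0,0,0,0,0,0,3]]' 60 >/dev/null; python3 -m pendant '[[0,0,0,0,0,0,3],[0,0,0,0,0,0,3],[0,0,0,0,0,0,3],[0,0,0,0,0,0,3],[0,0,0,0,0,0,3]]' >/dev/null; python3 st.py; python3 look.py top6|head -1;  python3 -m pendant '[[3.4,0.4,-4.9,0,0,0,3],[0,0,0,0,0,0,3],[0,0,0,0,0,0,3],[0,0,0,0,0,0,3],[0,0,0,0,0,0,3]]' >/dev/null; python3 st.py;python3 look.py top7|head -1; python3 -m pendant '[[0,0,0,0,0,0,8.5],[0,0,0,0,0,0,8.5],[0,0,0,0,0,0,8.5],[0,0,0,-0.57,-0.07,0.82,8.5],[0,0,0,-0.57,-0.07,0.82,8.5]]'; python3 -m pendant '[[0,0,0,-0.8,-0.1,1.2,8.5],[0,0,0,-0.8,-0.1,1.2,8.5],[0,0,0,-0.8,0,1.2,8.5],[0,0,0,-0.6,0,1.4,8.5],[0,0,0,0,0,0,8.5]]';python3 st.py
```

```text
9.2 [-0.38 -0.08 -0.05  2.33  0.53  0.34 -0.52] [0.5435 0.1499 0.0979] [[-0.306, 0.762, 0.57], [0.943, 0.327, 0.07], [-0.133, 0.559, -0.818]] f [-11.1  -3.2   8.5] [-0.4   1.46 -0.06] 38.078004194268985 58.35633158683777
rot to axis deg [-0.1   0.07 -0.06]
delta cm [ 0.11 -0.1  -0.14] along 0.16 lateral [ 0.01 -0.11 -0.  ] a [ 0.5695  0.0681 -0.8192]
screw jig [[-39.77  56.91  58.  ]] 1159
9.6667 [-0.37 -0.08 -0.06  2.33  0.53  0.34 -0.63] [0.5436 0.1499 0.0979] [[-0.225, 0.79, 0.571], [0.971, 0.227, 0.07], [-0.074, 0.57, -0.818]] f [-12.2  -2.    9.3] [-0.33  1.41 -0.15] 38.70503150489529 58.37893009185791
rot to axis deg [-0.08  0.1  -0.05]
delta cm [ 0.1  -0.1  -0.14] along 0.17 lateral [ 0.01 -0.12 -0.  ] a [ 0.5695  0.0681 -0.8192]
screw jig [[-39.56  56.62  58.  ]] 1113
time: 10.13
tcp_pos: [0.5329, 0.1488, 0.1138]
tcp_rot: [0.214, 0.584, 0.753, 0.213]
ft_force: [-0.1, -0.8, 0.9]
grip_width: 0.999
grip_force: 0.0
time: 10.55
tcp_pos: [0.5042, 0.148, 0.1675]
tcp_rot: [0.215, 0.584, 0.753, 0.216]
ft_force: [0.4, 0.7, 1.6]
grip_width: 0.993
grip_force: 0.0
10.55 [-0.42 -0.29 -0.04  2.34  0.37  0.53 -0.48] [0.5042 0.148  0.1675] [[-0.226, 0.786, 0.576], [0.971, 0.226, 0.074], [-0.072, 0.576, -0.814]] f [0.4 0.7 1.6] [-0.07  0.55  0.03] 84.41838328106768 0.0
rot to axis deg [-0.28  0.45 -0.16]
delta cm [ 4.04  0.08 -7.1 ] along 8.12 lateral [-0.59 -0.47 -0.45] a [ 0.5695  0.0681 -0.8192]
```

Now lift up and clear, then look at the raw pointer pixels again in the clear light.

```bash
python3 -m pendant '[[0,0,0,-0.5,2,1.6,8.5],[0,0,0,-0.5,2.5,2,8.5],[0,0,0,-0.5,2.5,2,8.5],[0,0,0,-0.5,2.5,2,8.5],[0,0,0,0,0,0,8.5]]'; python3 look.py top8|head -1; python3 - <<'E'
from h import *
L=lambda n:np.load(n+".npy",allow_pickle=True).item()
g=lambda c:cv2.cvtColor(c["pixels"],cv2.COLOR_BGR2GRAY).astype(int)
a=g(L("top8"));b=g(L("top5"))
for v in range(197,210): print(v,*[f"{x:3d}" for x in a[v,232:242]],"|",*[f"{x:3d}" for x in b[v,232:242]])
E
python3 st.py
```

```text
time: 10.97
tcp_pos: [0.4842, 0.2494, 0.2455]
tcp_rot: [0.214, 0.581, 0.754, 0.219]
ft_force: [-0.1, 1.0, 0.1]
grip_width: 0.99
grip_force: 0.0
screw jig [[-39.62  56.71  58.  ]] 1119
197 179 179 145 108  96 111 175 178 177 178 | 178 178 137 105  97 110 178 178 177 178
198 178 177 176 165 135 117 149 176 177 177 | 177 176 177 164 137 112 175 177 176 177
199 175 174 175 161 143 140 176 175 175 175 | 175 175 176 155 136 140 175 175 176 174
200 175 176 174 175 165 156 175 174 175 176 | 174 175 174 174 163 162 175 175 175 175
201 176 174 175 173 174 150 173 174 173 172 | 176 175 176 173 162 156 173 172 174 172
202 172 173 172 136 144 148 119 105  89  61 | 172 173 173 138 143 148 126  96  86  63
203 105 108  84  78  86 115 113 108  57  54 | 104 110  84  80  87 144  97 110  58  59
204  80  89  82  79 137 101  74 108  58  65 |  79  87  82  77 137 100  79 109  60  63
205  82 137 111  79 107 110  86  81  79 111 |  81 138 111  81 108 111  88  83  75 112
206  81 107 107  81  82 106 139 113  79 135 |  80 106 107  83  82 103 139 111  78 134
207  81  84  81 113 113  80 178 105  57  81 |  82  83  82 112 113  80 177 106  58  78
208  76 111  79 137 136  78 176  93  67  59 |  78 113  78 135 136  80 176  93  68  58
209  78 135  80 107 106  97 159 126 135  83 |  79 136  82 107 106  97 159 126 134  82
11.0167 [-0.44 -0.29 -0.25  2.18  0.37  0.75 -0.65] [0.484  0.2459 0.2428] [[-0.23, 0.785, 0.575], [0.97, 0.229, 0.076], [-0.072, 0.575, -0.815]] f [ 0.1 -0.7 -0.5] [-0.06  0.59 -0.06] 84.96247830963974 0.0
rot to axis deg [-0.39  0.39 -0.24]
delta cm [  6.06  -9.7  -14.63] along 14.77 lateral [ -2.35 -10.71  -2.52] a [ 0.5695  0.0681 -0.8192]
```

The pointer is now at y≈54.65 against the vane at 54.5, so it's set. Next I'll plan the lock bar move.

```bash
cat > lock.py <<'E'
from h import *
def bar(c):
    V,U=np.mgrid[0:384,0:512]; P=toj(dep(c,np.c_[U.ravel(),V.ravel()])); ok=c["depth"].ravel()>0
    b=P[ok&(abs(P[:,0])<50)&(abs(P[:,1]+5)<50)&(P[:,2]>72)&(P[:,2]<92)]
    m=b[:,:2].mean(0); w,E=np.linalg.eigh(np.cov(b[:,:2].T)); d=E[:,1]; d=d*np.sign(d[1] if abs(d[1])>.3 else -d[0])
    return len(b),cv2.minAreaRect(b[:,:2].astype(np.float32)),m,"phi pca",np.degrees(np.arctan2(-d[0],d[1]))
if __name__=="__main__":
    for n in("top8","side5"): print(n,bar(np.load(n+".npy",allow_pickle=True).item()))
    c=np.load("top8.npy",allow_pickle=True).item(); g=cv2.cvtColor(c["pixels"],cv2.COLOR_BGR2GRAY)
    xs=np.arange(-16,-40,-2);ys=np.arange(8,-20,-2)
    print("y",*ys); 
    for x,r in zip(xs,rect(c,xs,ys,48)): print(x,*r)
    s=monitor.sense(); M=rot(s['tcp_rot']).as_matrix(); a=RJ@[np.sin(np.radians(35)),0,-np.cos(np.radians(35))]
    k=np.cross(M[:,2],[0,0,-1]); ang=np.arcsin(np.linalg.norm(k)); k=k/np.linalg.norm(k)*ang
    N=R.from_rotvec(k).as_matrix()@M; print("untilt deg",np.degrees(k),"then tool y az",np.degrees(np.arctan2(N[1,1],N[0,1])))
    print("target",tow([0.6,-4.8,56]),"pos",s['tcp_pos'])
E
python3 lock.py
```

```text
top8 (78, ((0.4313812255859375, -5.464969635009766), (14.125361442565918, 42.73767852783203), 10.6023588180542), array([-0.52429161, -5.29988373]), 'phi pca', np.float64(10.644706062664978))
side5 (63, ((0.7018628120422363, -4.300046920776367), (15.330514907836914, 47.300140380859375), 10.37164306640625), array([ 0.19073177, -6.49191306]), 'phi pca', np.float64(11.325623062522435))
y 8 6 4 2 0 -2 -4 -6 -8 -10 -12 -14 -16 -18
-16 181 180 176 176 167 145 133 136 142 140 130 121 122 145
-18 181 181 181 186 178 156 143 159 187 186 169 155 160 172
-20 181 179 177 178 174 165 162 171 188 189 183 178 185 180
-22 181 179 177 179 179 172 161 146 154 178 183 181 179 178
-24 181 179 177 178 183 174 151 112 126 179 184 180 178 177
-26 183 180 177 178 182 171 147 112 133 184 183 181 178 176
-28 173 176 176 178 181 168 142 112 143 186 182 181 179 176
-30 143 160 166 169 179 177 147 110 145 184 180 185 180 166
-32 155 165 162 161 175 187 156 100 123 161 166 152 150 146
-34 185 179 168 159 163 165 159 139 144 161 158 120 120 136
-36 182 178 174 169 166 162 173 185 180 180 166 133 126 133
-38 179 177 179 179 178 178 178 179 179 179 173 161 157 145
untilt deg [-4.65118096 35.12933979  0.        ] then tool y az 14.657692972384316
target [[0.54706576 0.01880521 0.056     ]] pos [0.48397463 0.24588298 0.24275863]
```

```bash
sed -i 's/^d=0//' st.py; python3 -m pendant '[[-0.93,7.03,0,0.9,-3.8,0,4.5],[-0.93,7.03,0,0.9,-3.8,0,4.5],[-0.93,7.03,0,0.9,-3.8,-0.5,4.5],[-0.93,7.03,0,0.9,-3.8,-1,4.5],[-0.93,7.03,0,0.9,-3.8,-1.5,4.5]]';  python3 -m pendant '[[0,0,2.6,1.8,-3.8,-2,4.5],[0,0,0,0,0,-2.5,4.5],[0,0,0,0,0,-1.5,4.5],[0,0,0,0,0,0,4.5],[0,0,0,0,0,0,4.5]]'; cat > st2.py <<'E'
from h import *
s=monitor.sense();M=rot(s['tcp_rot']).as_matrix();p=s['tcp_pos']
print(s['time'],s['qpos'].round(2),p.round(4),"az y",np.degrees(np.arctan2(M[1,1],M[0,1])).round(2),"untilt",np.degrees(np.cross(M[:,2],[0,0,-1])).round(2),"f",s['ft_force'].round(1),s['wrist_torque'].round(2),s['grip_width']*85,s['grip_force'])
print("delta cm",((tow([.4,-5.5,56])[0]-p)*100).round(2))
E
python3 st2.py
```

```text
time: 11.43
tcp_pos: [0.5285, 0.0553, 0.2111]
tcp_rot: [0.007, 0.613, 0.79, 0.003]
ft_force: [1.3, 0.9, 0.5]
grip_width: 0.526
grip_force: 0.0
time: 11.85
tcp_pos: [0.542, 0.023, 0.1501]
tcp_rot: [0.007, 0.595, 0.804, 0.002]
ft_force: [0.2, -0.0, 0.8]
grip_width: 0.527
grip_force: 0.0
11.85 [-0.31  0.14  0.23  1.84 -0.03  1.15  0.23] [0.542  0.023  0.1501] az y 16.97 untilt [0.33 0.75 0.  ] f [ 0.2 -0.   0.8] [0.03 0.01 0.01] 44.83498139039262 0.0
delta cm [ 0.49 -0.49 -9.41]
```

```bash
python3 -m pendant '[[0.3,0.7,0.3,0.49,-0.49,-1,4.5],[0,0,0,0,0,-2.5,4.5],[0,0,0,0,0,-2.5,4.5],[0,0,0,0,0,0,4.5],[0,0,0,0,0,0,4.5]]' 40 >/dev/null; python3 st2.py
```

```text
12.2667 [-0.29  0.22  0.23  1.88 -0.06  1.05  0.27] [0.5477 0.0194 0.0923] az y 17.37 untilt [-0.03  0.21  0.  ] f [ 0.6 -0.7  0.4] [0.   0.   0.05] 45.019076049569186 0.0
delta cm [-0.07 -0.13 -3.63]
```

```bash
python3 -m pendant '[[0,0.2,0,-0.07,-0.13,-1.8,4.5],[0,0,0,0,0,-1.8,4.5],[0,0,0,0,0,0,4.5],[0,0,0,0,0,0,0.5],[0,0,0,0,0,0,0.5]]' 30 >/dev/null; python3 st2.py; python3 -m pendant '[[0,0,0,0,0,0,0.5],[0,0,0,0,0,0,0.5],[0,0,0,0,0,0,0.5],[0,0,0,0,0,0,0.5],[0,0,0,0,0,0,0.5]]' >/dev/null; python3 st2.py
```

```text
12.6833 [-0.28  0.26  0.23  1.91 -0.07  0.98  0.28] [0.5489 0.0182 0.0583] az y 17.36 untilt [-0.07  0.26  0.  ] f [ 0.1  0.3 -0.2] [0.05 0.01 0.  ] 21.133893546565407 0.0
delta cm [-0.2  -0.01 -0.23]
13.1 [-0.28  0.26  0.23  1.91 -0.07  0.98  0.28] [0.5483 0.0178 0.0583] az y 17.33 untilt [-0.06  0.19  0.  ] f [-3.  -1.1  7.2] [-0.13  0.58 -0.02] 12.204109780531102 32.37882435321808
delta cm [-0.14  0.03 -0.23]
```

```bash
python3 -m pendant '[[0,0,7,0,0,0,0.5],[0,0,7,0,0,0,0.5],[0,0,7,0,0,0,0.5],[0,0,7,0,0,0,0.5],[0,0,7,0,0,0,0.5]]'|tail -3; python3 st2.py; python3 -m pendant '[[0,0,7,0,0,0,0.5],[0,0,7,0,0,0,0.5],[0,0,7,0,0,0,0.5],[0,0,7,0,0,0,0.5],[0,0,7,0,0,0,0.5]]'|tail -3; python3 -m pendant '[[0,0,7,0,0,0,0.5],[0,0,2.5,0,0,0,0.5],[0,0,0,0,0,0,0.5],[0,0,0,0,0,0,0.5],[0,0,0,0,0,0,0.5]]'|tail -3; python3 st2.py
```

```text
ft_force: [-0.6, 1.2, 3.3]
grip_width: 0.145
grip_force: 32.0
13.5167 [-0.21  0.26  0.15  1.9  -0.05  0.98  0.88] [0.5491 0.0184 0.0584] az y 52.68 untilt [-0.13  0.25  0.  ] f [-0.6  1.2  3.3] [ 0.16  0.12 -0.12] 12.306133861668311 32.02215135097504
delta cm [-0.22 -0.03 -0.24]
ft_force: [0.3, 3.2, 2.3]
grip_width: 0.144
grip_force: 31.9
ft_force: [-0.4, 3.7, 5.8]
grip_width: 0.143
grip_force: 32.4
14.35 [-0.12  0.26  0.04  1.9  -0.02  0.98  1.62] [0.5494 0.0196 0.0583] az y 96.79 untilt [-0.2   0.22  0.  ] f [-0.4  3.7  5.8] [0.84 0.04 0.08] 12.151062083923305 32.37299680709839
delta cm [-0.25 -0.15 -0.23]
```

```bash
python3 -m pendant '[[0,0,0,0,0,0,4.5],[0,0,0,0,0,0,4.5],[0,0,0,0,0,0,4.5],[0,0,0,0,0,0,4.5],[0,0,0,0,0,1,4.5]]'|tail -3; python3 -m pendant '[[0,0,0,0,0,2,4.5],[0,0,0,0,0,2,4.5],[0,0,0,0,0,2.5,4.5],[0,0,0,0,0,3,4.5],[0,0,0,0,3.5,1,4.5]]'|tail -3;  python3 -m pendant '[[0,0,0,-1,4,0.5,4.5],[0,0,0,-1,4,0.5,4.5],[0,0,0,-1,4,0.5,4.5],[0,0,0,-1,4,0.5,4.5],[0,0,0,0,0,0,4.5]]'|tail -3; python3 - <<'E'
from h import *
from lock import bar
for n in("top","side"):
    c=cam(n); np.save(n+"9.npy",c,allow_pickle=True); print(n,bar(c))
    if n=="top": cv2.imwrite("pics/f.png",cv2.resize(c["pixels"][135:240,185:305],None,fx=6,fy=5.7,interpolation=cv2.INTER_CUBIC))
E
python3 chroma.py top9|head -1; python3 st2.py
```

```text
ft_force: [-0.5, -0.1, -0.7]
grip_width: 0.53
grip_force: 0.0
ft_force: [2.3, -1.2, 1.2]
grip_width: 0.531
grip_force: 0.0
ft_force: [0.2, 1.6, 0.0]
grip_width: 0.528
grip_force: 0.0
top (73, ((0.20457839965820312, -5.623729228973389), (43.42103958129883, 12.713812828063965), 0.2565128207206726), array([-0.90426551, -5.73484035]), 'phi pca', np.float64(89.41357593793464))
side (66, ((1.037506103515625, -5.056920051574707), (16.169292449951172, 44.25016403198242), 84.88993835449219), array([-0.20280566, -5.98076796]), 'phi pca', np.float64(88.37873516175705))
top9 (array([-39.56,  56.73]), np.float64(4.54), np.float64(0.7)) (array([-54.97, -70.43]), np.float64(5.13), np.float64(0.69))
15.7 [-0.35  0.14 -0.11  1.75  0.01  1.25  1.23] [0.5067 0.2151 0.1919] az y 97.11 untilt [-0.09  0.02  0.  ] f [ 0.4 -1.4  0.1] [-0.03 -0.05 -0.05] 44.62561154850102 0.0
delta cm [  4.02 -19.7  -13.59]
```

View pics/f.png

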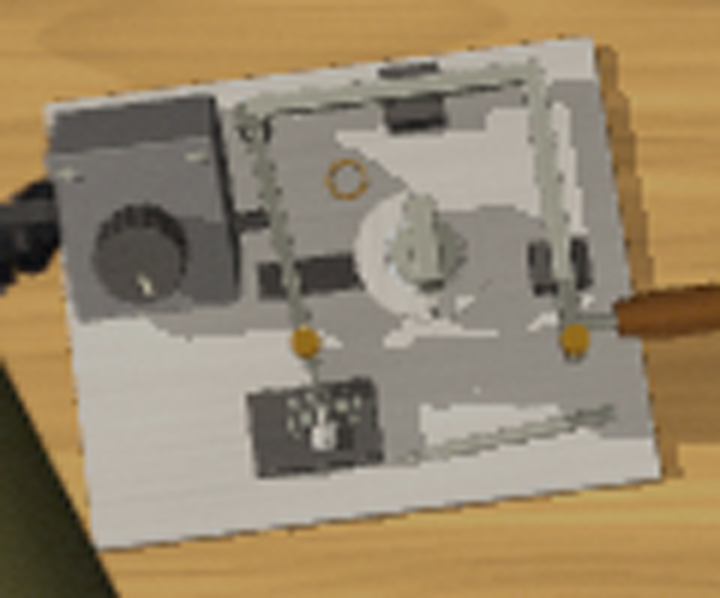

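The final view shows the lock nose at (433,285) pointing at the engraved line, the bar at about 89.5°, and the pointer opposite the vane near (320,410). The ring, the graver and the handle haven't moved, and the gripper is clear.

```bash
python3 -c "
from cell import ctrl
print(ctrl.finish_job())"
```

```text
the job is handed in; nothing more can be done
None
```

The job is handed in at about 16 s on the robot clock: by my measurements the pointer stands within about 0.2 mm of the vane (give or take roughly 0.4 mm), well short of the stop, the lock nose points at its line to within about 1°, and the ring and graver on the jig were not moved.

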